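# Find the soft contact spring and reject its unit

## Task

One of the three alike spring-contact units on the table has a leaf spring that has gone soft. Find it by pressing the units' free tips straight down, gently, until the leaf sits on its stop: bear down to about 13 N, never over 18 N, hold a moment, and judge its stiffness by how the force grew on the way down. Then take the soft unit by its clamp block and set it flat and upright in the red tray, leaving the two sound units and the beaker where they stand.

Things in the scene. Friction and masses are not known exactly. Their poses are not given: they have to be found in the camera images.
- tip_a (a point): Top of the brass contact button (12 mm across, 5 mm tall) at the free end of unit a's leaf spring, 37 mm above the table when free: press it straight down. Under it stands a rubber-capped stop screw, set separately on each unit: the leaf meets it after 4 to 9 mm. There the force rises steeply, by several N per mm; a leaf at its stop has taken under 9 N.
- spring_a: Steel leaf of unit a, 16 mm wide, 2 mm thick; origin at its root at the clamp edge, 31 mm above the table, x axis from tip to clamp; button 74 mm from the root; swings down as it is pressed. A sound leaf takes about 1.0 N at the button per mm of travel, the soft one about 0.5 N per mm; the units look alike, which is soft can only be felt. Over 18 N overstrains a leaf.
- grip_a (a point): Centre of unit a's clamp block (32 mm long, 36 mm wide, 10 to 44 mm above the table), 32 mm above the table: grasp here from above, across the 36 mm. x axis level, from tip to clamp (tip 90 mm away), z up. The loose unit, 0.3 to 0.5 kg, mostly in the block, stands on a black plate 120x44x10 mm whose centre is 44 mm from here towards the tip.
- tip_b (a point): Top of the brass contact button (12 mm across, 5 mm tall) at the free end of unit b's leaf spring, 37 mm above the table when free: press it straight down. Under it stands a rubber-capped stop screw, set separately on each unit: the leaf meets it after 4 to 9 mm. There the force rises steeply, by several N per mm; a leaf at its stop has taken under 9 N.
- spring_b: Steel leaf of unit b, 16 mm wide, 2 mm thick; origin at its root at the clamp edge, 31 mm above the table, x axis from tip to clamp; button 74 mm from the root; swings down as it is pressed. A sound leaf takes about 1.0 N at the button per mm of travel, the soft one about 0.5 N per mm; the units look alike, which is soft can only be felt. Over 18 N overstrains a leaf.
- grip_b (a point): Centre of unit b's clamp block (32 mm long, 36 mm wide, 10 to 44 mm above the table), 32 mm above the table: grasp here from above, across the 36 mm. x axis level, from tip to clamp (tip 90 mm away), z up. The loose unit, 0.3 to 0.5 kg, mostly in the block, stands on a black plate 120x44x10 mm whose centre is 44 mm from here towards the tip.
- tip_c (a point): Top of the brass contact button (12 mm across, 5 mm tall) at the free end of unit c's leaf spring, 37 mm above the table when free: press it straight down. Under it stands a rubber-capped stop screw, set separately on each unit: the leaf meets it after 4 to 9 mm. There the force rises steeply, by several N per mm; a leaf at its stop has taken under 9 N.
- spring_c: Steel leaf of unit c, 16 mm wide, 2 mm thick; origin at its root at the clamp edge, 31 mm above the table, x axis from tip to clamp; button 74 mm from the root; swings down as it is pressed. A sound leaf takes about 1.0 N at the button per mm of travel, the soft one about 0.5 N per mm; the units look alike, which is soft can only be felt. Over 18 N overstrains a leaf.
- grip_c (a point): Centre of unit c's clamp block (32 mm long, 36 mm wide, 10 to 44 mm above the table), 32 mm above the table: grasp here from above, across the 36 mm. x axis level, from tip to clamp (tip 90 mm away), z up. The loose unit, 0.3 to 0.5 kg, mostly in the block, stands on a black plate 120x44x10 mm whose centre is 44 mm from here towards the tip.
- reject_tray: Low red open tray, 190 (its x) x 130 (its y) x 22 mm, walls and floor 4 mm, fixed on the table, empty; origin at the centre of its underside. A unit fits flat in it, lengthwise along the tray's x.
- beaker_mid (a point): Middle of a bystander beaker with a yellow band, 70 mm wide, 86 mm tall, standing on the table.
Things that resemble listed ones, but are neither listed nor needed, are in the scene too. What is shaped like the part that bears tip_b but orange is not meant.

How it is judged (in metres and radians):
On the way:
1. the tip of a leaf is borne down on its stop with 9 to 18 N, held 0.2 s, with all units where they stood (contact force between any of spring_a, spring_b, spring_c and anything else above 9 N and distance of each of grip_a, grip_b, grip_c from where it was at the start of the episode below 0.03 m), for 0.2 s.
At the end, for the whole second after the job is handed in: The soft unit (known by its leaf sagging 0.06 mm under its own weight, a sound one 0.03) lies on the tray floor at rest, tip and clamp inside the walls; the two others and the beaker are within 30 mm of where they stood; all three units are upright within 0.1 rad (((x of tip_a in the frame of reject_tray between -0.091 and 0.091 m and y of tip_a in the frame of reject_tray between -0.061 and 0.061 m and x of grip_a in the frame of reject_tray between -0.091 and 0.091 m and y of grip_a in the frame of reject_tray between -0.061 and 0.061 m and z of grip_a in the frame of reject_tray below 0.041 m and linear speed of spring_a below 0.02 m/s and z of tip_a in the frame of grip_a below 0.004955 m and distance of each of grip_b, grip_c from where it was at the start of the episode below 0.03 m) or (x of tip_b in the frame of reject_tray between -0.091 and 0.091 m and y of tip_b in the frame of reject_tray between -0.061 and 0.061 m and x of grip_b in the frame of reject_tray between -0.091 and 0.091 m and y of grip_b in the frame of reject_tray between -0.061 and 0.061 m and z of grip_b in the frame of reject_tray below 0.041 m and linear speed of spring_b below 0.02 m/s and z of tip_b in the frame of grip_b below 0.004955 m and distance of each of grip_a, grip_c from where it was at the start of the episode below 0.03 m) or (x of tip_c in the frame of reject_tray between -0.091 and 0.091 m and y of tip_c in the frame of reject_tray between -0.061 and 0.061 m and x of grip_c in the frame of reject_tray between -0.091 and 0.091 m and y of grip_c in the frame of reject_tray between -0.061 and 0.061 m and z of grip_c in the frame of reject_tray below 0.041 m and linear speed of spring_c below 0.02 m/s and z of tip_c in the frame of grip_c below 0.004955 m and distance of each of grip_a, grip_b from where it was at the start of the episode below 0.03 m)) and angle between each of grip_a, grip_b, grip_c's own z axis and vertical below 0.1 rad and distance of beaker_mid from where it was at the start of the episode below 0.03 m); the robot touches nothing.
It fails at once if a leaf spring takes more than 18 N (contact force between any of spring_a, spring_b, spring_c and anything else above 18 N).
It fails at once if more than one unit is moved over 30 mm (distance of each of grip_b, grip_c from where it was at the start of the episode above 0.03 m or distance of each of grip_a, grip_c from where it was at the start of the episode above 0.03 m or distance of each of grip_a, grip_b from where it was at the start of the episode above 0.03 m).
It fails at once if the beaker is moved more than 30 mm (distance of beaker_mid from where it was at the start of the episode above 0.03 m).
It also fails if it takes over 67 s, if anything falls off the work surface, if the arm or the gripper's body presses on something with over 40 N, if the wrist force passes 120 N, or if a joint passes its speed limit or range.

## Robot

A 7-joint arm with a two-finger parallel gripper is mounted at the origin on a cart in front of the work surface, level with it; the furniture and walls round the work are solid. World frame = base frame: x ahead of the robot, y to its left, z up, the work surface at z = 0. Lengths are in mm, angles in rad, forces in N, time in s.
With the tool pointing down it reaches from about 350 to 900 mm from the base axis. Payload 7.2 kg.
Tool frame: the origin (TCP) lies midway between the tips of the shut fingers; the grasp point (between the pads) lies 19 mm behind it; z points along the fingers, y is the line along which they close (so a half turn about z gives the same grasp; the last joint's range is limited). The gripper opens to 85 mm and grips with 20 to 120 N. Pads are 22 mm wide; open, the fingers measure 114 mm over their backs; the gripper's body (76 mm by 85 mm) begins 54 mm behind the grasp point. The pads swing forward as they close: fully open they stand 13 mm farther back than shut.
Start: joints at [-1.293, 0.411, -0.013, 1.596, 0.006, 1.134, -0.082], TCP at [211.853, 588.003, 231.297] pointing down, gripper open.
Joint ranges: [-2.95, 2.95], [-0.29, 1.99], [-1.47, 1.44], [0.14, 2.54], [-1.03, 4.17], [0.13, 1.85], [-2.86, 2.86]. Speed limits (rad/s): [2.39, 2.39, 3.01, 3.01, 3.14, 3.14, 3.14].

## Interface

Orientations are given as a unit quaternion [w, x, y, z].
In Python, from bench import r gives the robot as it stands.
- The arm moves only by the tool arm_command, never from a script. Its argument "plan" is a list of rows, each a list of 5 numbers: the finger opening in mm, from 0 to 85.4, then the shift along the tool's x, y, z in mm, then the turn about the tool's z in rad. In form: [[grip, x, y, z, twist], ...]. A call has 1 to 10 rows; each row is the pose to reach, as a shift and turn from the pose commanded when the call began, along the tool's axes at that moment; what a row does not reach only later rows make up. A row lasts 1/8 s, in which the tool goes at most 62.5 mm and 10.7 degrees, less where a joint would pass 70% of its speed; a pose out of reach is approached as far as the arm can. A call with a gripper value outside its range is refused whole. The fingers move at their own pace and stop on an object; "newtons" is the grip in N (left out, the last holds). Time passes only in rows, so rows that repeat a pose let the fingers close. It gives the time, the measured TCP pose, the force, the opening and the grip force at its end, in the units of the state.
- r.sense(): the state, without advancing time (a new reading comes with each control period).
- r.read_camera(name): name is "scene" or "top" or "wrist"; returns a dict with "pixels" (400x640x3 uint8, red, green, blue), "depth" (400x640 float32, mm along the optical axis (not along the pixel's ray), 0 where there is no reading), "K" (3x3 intrinsics, pixels), "D" ([k1, k2, p1, p2, k3] as OpenCV has them; the pictures are not rectified), "eye" and "attitude" of the camera in the world; the wrist camera has in their place "T_tool_cam" (4x4, takes a point from camera to tool coordinates, whose origin is the TCP and whose axes are the flange's). Camera axes: x right, y up, looking along -z (the intrinsics and any distortion apply to the point x, -y, -z); pixel columns grow to the right and rows downward; lengths in mm; the calibration is good to about 2 mm. A picture is of the moment at which its call begins: read the wrist's pose just before it.
- r.sign_off(): hands the job in; it is judged then, once.
The state is a dict: "time_s": time; "joints": joint angles; "dq": joint speeds; "joint_efforts": joint torques, N m; "position": TCP position; "tool_rot": TCP orientation; "ft_force": force on the tool from outside, world axes, zero at the start; "torque": the same for the moment, N m; "opening": finger opening in mm; "finger_force": force on a finger pad.
Only numpy, scipy, OpenCV 4.12 (cv2) and the standard library are available. Lean on these libraries where they do the work, as an engineer would, in place of code of your own. Each camera call takes 0.05 s, during which the arm holds its last target. There are 200 camera calls.

## Working session

There is one attempt and no reset: what is moved stays moved. The work goes in short steps, Python scripts to look and compute and a tool call to move; the robot and the scene stay as the last step left them, time stands still between calls to the robot, and variables do not carry over. Pictures are saved under pics/ and viewed, at most 10 in all, crops included, and the job is handed in when it is done.

Besides the shell and the picture viewer there is one more tool, called after "Call:" as a command line: name --pt "numbers of a row" for each row, then --argument value for the rest. arm_command: Moves the arm, as the interface text tells. Its arguments: {"type":"object","properties":{"plan":{"type":"array"},"newtons":{"type":"number"}},"required":["plan"]}

```bash
mkdir -p pics; ls
cat > h.py <<'E'
import numpy as np, cv2
from bench import r
def cam(n):
    s=r.sense(); c=r.read_camera(n); 
    for k in ("pixels","depth","K","D"): c[k]=np.asarray(c[k])
    if n=="wrist":
        T=np.eye(4); T[:3,:3]=Rq(s["tool_rot"]); T[:3,3]=s["position"]
        M=T@np.asarray(c["T_tool_cam"]); c["R"]=M[:3,:3]; c["t"]=M[:3,3]
    else:
        a=np.asarray(c["attitude"],float); c["R"]=Rq(a) if a.size==4 else a.reshape(3,3); c["t"]=np.asarray(c["eye"],float)
    return c
def Rq(q):
    from scipy.spatial.transform import Rotation as Ro
    return Ro.from_quat([q[1],q[2],q[3],q[0]]).as_matrix()
def rays(c,uv):
    p=cv2.undistortPoints(np.asarray(uv,float).reshape(-1,1,2),c["K"].astype(float),c["D"].astype(float))[:,0]
    return np.c_[p[:,0],-p[:,1],-np.ones(len(p))]
def plane(c,uv,z):
    d=rays(c,uv)@c["R"].T
    return c["t"]+d*((z-c["t"][2])/d[:,2])[:,None]
def bydepth(c,uv):
    uv=np.asarray(uv).reshape(-1,2); d=rays(c,uv)
    z=np.array([c["depth"][int(v),int(u)] for u,v in uv]); return c["t"]+(d*z[:,None])@c["R"].T
def save(c,n): cv2.imwrite("pics/"+n+".png",cv2.cvtColor(c["pixels"],cv2.COLOR_RGB2BGR))
E
python3 - <<'E'
from h import *
print(r.sense())
for n in("scene","top"):
    c=cam(n); save(c,n); print(n,c["t"],c["R"].round(3).tolist(),c["D"],c["K"].tolist())
E
```

```text
pics
{'time_s': 0.0, 'joints': array([-1.29316998,  0.4119416 , -0.01273046,  1.59703389,  0.00561051,
        1.13430681, -0.08217876]), 'dq': array([-0.00042704, -0.00048792,  0.00045364,  0.00060389, -0.00096875,
        0.00046702, -0.00021843]), 'joint_efforts': array([-1.56266626e-03, -6.00626636e+01,  6.81081433e-01, -2.99428135e+01,
        1.36020014e-02,  1.03412446e-02, -5.66041933e-06]), 'position': array([211.72301271, 587.51968665, 230.4311591 ]), 'tool_rot': array([-8.31065664e-05,  1.72019661e-01,  9.85093169e-01, -8.22765669e-04]), 'ft_force': array([-0.05103043,  0.20626999, -0.25042605]), 'torque': array([-0.00011258,  0.03631001, -0.01089168]), 'finger_force': 0.0, 'opening': 85.13748591421259}
scene [  81.42280799 -806.67179892 1136.04825672] [[0.888, 0.359, -0.286], [-0.459, 0.691, -0.559], [-0.003, 0.628, 0.779]] [-0.04942892  0.          0.          0.          0.        ] [[504.0421985623944, 0.0, 321.44373997940545], [0.0, 504.0421985623944, 191.1434616244702], [0.0, 0.0, 1.0]]
top [ 379.06145368  -45.91948913 1410.11612226] [[0.006, 0.998, -0.068], [-1.0, 0.006, -0.004], [-0.003, 0.068, 0.998]] [-0.01378354  0.          0.          0.          0.        ] [[483.36307091291854, 0.0, 331.112969432403], [0.0, 483.36307091291854, 213.0929882033769], [0.0, 0.0, 1.0]]
```

View pics/top.png

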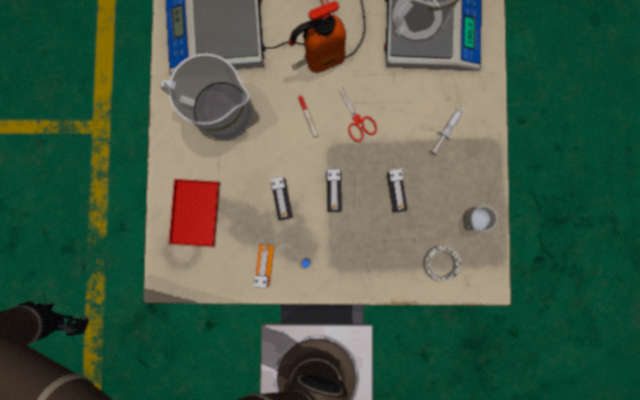

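View pics/scene.png

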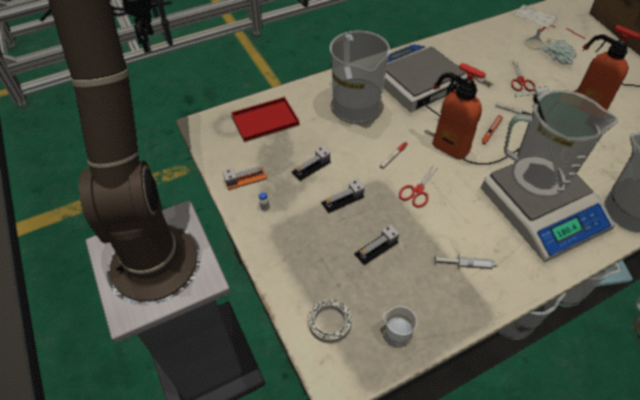

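The top view shows black-plated units at (282,198), (334,190) and (397,190), with white clamps at the far end. The look-alike is the orange unit at (263,265), which is not meant. The red tray is at (194,213) and the small beaker at (480,219). I'll check with a close crop and measure.

Run:
```python
from h import *
c=cam("top"); p=c["pixels"]
cr=p[160:300,230:430]; cv2.imwrite("pics/crop.png",cv2.cvtColor(cv2.resize(cr,None,fx=4,fy=4,interpolation=cv2.INTER_CUBIC),cv2.COLOR_RGB2BGR))
hsv=cv2.cvtColor(p,cv2.COLOR_RGB2HSV)
v,u=np.mgrid[0:400,0:640]; P=bydepth(c,np.c_[u.ravel(),v.ravel()]).reshape(400,640,3)
def comps(m,lo,hi):
    n,l,s,ce=cv2.connectedComponentsWithStats(m.astype(np.uint8))
    return [l==i for i in range(1,n) if lo<s[i,4]<hi]
roi=np.zeros((400,640),bool); roi[150:300,160:510]=1
for m in comps(roi&(hsv[...,2]<70),60,900):
    m=cv2.morphologyEx(m.astype(np.uint8),cv2.MORPH_CLOSE,np.ones((5,5)))
    pts=np.argwhere(m)[:,::-1]; print("dark",pts.mean(0),len(pts),cv2.minAreaRect(plane(c,pts,10)[:,:2].astype(np.float32)))
for m in comps(roi&(P[...,2]>36)&(P[...,2]<60),10,400):
    q=P[m]; pts=np.argwhere(m)[:,::-1]; print("block",pts.mean(0),len(pts),q.mean(0).round(1),cv2.minAreaRect(plane(c,pts,44)[:,:2].astype(np.float32)))
m=roi&((hsv[...,0]<6)|(hsv[...,0]>174))&(hsv[...,1]>150)
for m in comps(m,500,9000):
    pts=np.argwhere(m)[:,::-1]; print("tray",pts.mean(0),len(pts),cv2.minAreaRect(plane(c,pts,15)[:,:2].astype(np.float32)),np.median(P[m][:,2]))
print("table z",np.median(P[200:280,340:430,2]), P[219,480])
```

```text
dark [392.        194.3190184] 163 ((535.3336181640625, -216.12750244140625), (112.27214050292969, 15.909186363220215), 11.575746536254883)
dark [328.62318841 196.44927536] 69 ((525.9199829101562, -35.28825378417969), (85.31148529052734, 11.61057186126709), 2.5045676231384277)
dark [339.07228916 194.80722892] 83 ((526.0804443359375, -61.61531448364258), (84.82369232177734, 8.713101387023926), 0.2911069393157959)
dark [287.08490566 202.9245283 ] 106 ((506.2270812988281, 87.92106628417969), (88.45804595947266, 13.190918922424316), 9.131476402282715)
block [334.06206897 174.91724138] 145 [581.2 -48.3  44.5] ((582.4702758789062, -48.08884048461914), (31.583824157714844, 34.204978942871094), 0.33790284395217896)
block [396.21678322 174.98601399] 143 [ 582.1 -225.3   44.1] ((582.2236328125, -225.4018096923828), (32.035118103027344, 36.21559143066406), 9.864251136779785)
block [277.56375839 183.16778523] 149 [556.6 112.4  44.4] ((555.5216064453125, 112.21397399902344), (35.44997024536133, 36.2120475769043), 11.726000785827637)
block [487.78666667 217.58666667] 75 [ 461.9 -483.    48.1] ((46
[... 266 characters left out ...]
9.81818182 221.90909091] 11 [ 450.1 -463.5   37.6] ((449.2553405761719, -461.5196228027344), (7.540921211242676, 16.628055572509766), 26.6715030670166)
block [306.29545455 263.09090909] 44 [331.1  27.9  53.2] ((331.0212097167969, 29.210832595825195), (22.42803955078125, 22.521398544311523), 0.5268521308898926)
block [260.5472973  281.46621622] 148 [278.5 156.5  43.7] ((278.434814453125, 156.53518676757812), (30.690471649169922, 36.551876068115234), 0.4069719612598419)
tray [193.7550173 212.6366782] 2890 ((473.5307922363281, 357.81365966796875), (130.87225341796875, 187.0458526611328), 86.64372253417969) 4.986806507429719
table z 0.21938283163171945 [ 458.6107747  -465.23169143   34.0230001 ]
```

View pics/crop.png

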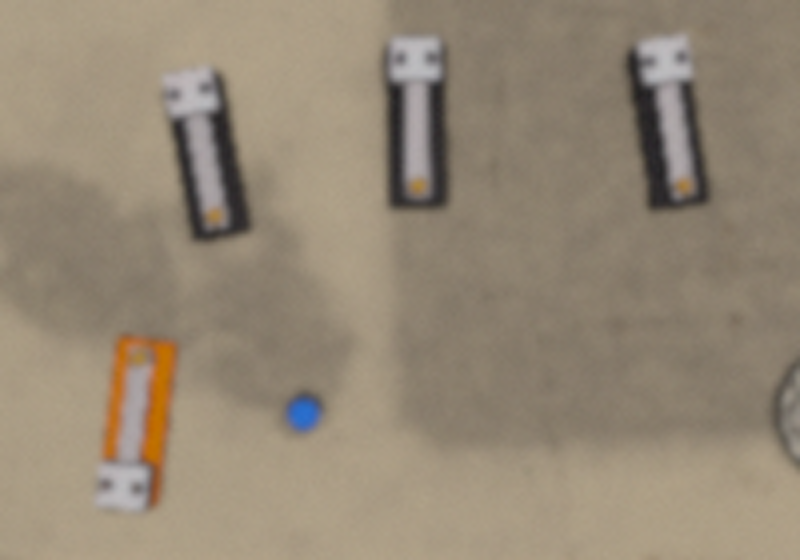

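The crop confirms three black-plated units with white clamps at the far (top) end. Their brass buttons are at crop (214,216), (418,187) and (684,186). The orange decoy is excluded.

```bash
cat >> h.py <<'E'
def togo(xyz,axis=None):
    s=r.sense(); R=Rq(s["tool_rot"]); d=R.T@(np.asarray(xyz)-s["position"])
    tw=0
    if axis is not None:
        a=R.T@np.array([axis[0],axis[1],0]); tw=np.arctan2(a[1],a[0]); tw=(tw+np.pi/2)%np.pi-np.pi/2
    return d.round(1),round(tw,3)
E
python3 - <<'E'
from h import *
c=cam("top")
T=plane(c,[[283.5,214],[334.5,206.75],[401,206.5]],37)
G=np.array([[555.5,112.2],[582,-48.1],[582.2,-225.4]])
for t,g in zip(T,G):
    d=g-t[:2]; print(t.round(1),np.linalg.norm(d),np.degrees(np.arctan2(d[1],d[0])), togo([t[0],t[1],150],d))
E
```

```text
[469.3  95.1  37. ] 87.9080232650851 11.241554450673965 (array([-409.2, -376.2,   81.2]), np.float64(-0.542))
[490.9 -50.1  37. ] 91.14709250419735 1.2421915787529674 (array([-478.7, -505.4,   81.3]), np.float64(-0.367))
[ 492.7 -239.6   37. ] 90.56904432979734 8.990707849139039 (array([-544.7, -683. ,   81.5]), np.float64(-0.503))
```

Call:
arm_command --pt "0 -60 -55 10 -0.15" --pt "0 -110 -100 20 -0.3" --pt "0 -160 -145 30 -0.45" --pt "0 -205 -190 40 -0.54" --pt "0 -250 -230 50 -0.54" --pt "0 -295 -270 60 -0.54" --pt "0 -340 -310 70 -0.54" --pt "0 -380 -350 80 -0.54" --pt "0 -409 -376 81 -0.54" --pt "0 -409 -376 81 -0.54" --newtons 30

```text
time_s: 1.45
position: [470.6, 90.6, 150.0]
tool_rot: [0.0, -0.093, 0.996, -0.001]
ft_force: [-0.5, 0.4, -0.7]
opening: -0.1
finger_force: 0.0
```

Call:
arm_command --pt "0 0 0 0 0" --pt "0 0 0 0 0"

```text
time_s: 1.7
position: [468.7, 97.1, 150.3]
tool_rot: [-0.0, -0.098, 0.995, 0.0]
ft_force: [-0.5, 0.4, 1.1]
opening: -0.2
finger_force: 0.0
```

Run:
```python
from h import *
c=cam("wrist"); save(c,"w1"); print(r.sense()["position"],r.sense()["ft_force"],togo([469.3,95.1,60],[np.cos(.196),np.sin(.196)]))
```

```text
[468.74659942  97.14060934 150.3742448 ] [-0.54815798  0.64990763  0.14685607] (array([-0.1, -2.2, 90.4]), np.float64(0.001))
```

View pics/w1.png

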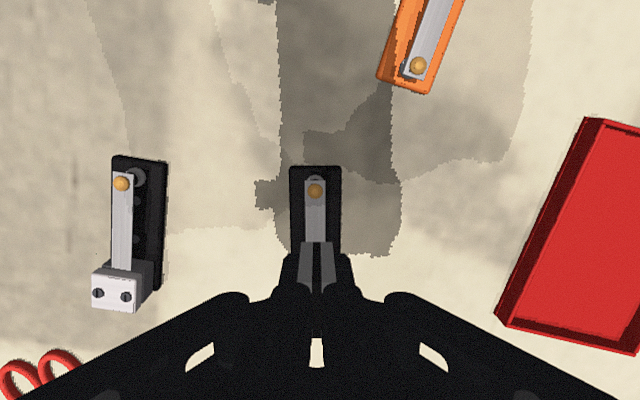

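The wrist view shows unit 1's button at (315,190) and, to the left, unit 2's button at (121,183). The shut fingers are at (317,265).

Run:
```python
from h import *
c=cam("wrist"); h=cv2.cvtColor(c["pixels"],cv2.COLOR_RGB2HSV)
m=((h[...,0]>12)&(h[...,0]<26)&(h[...,1]>120)&(h[...,2]>120)).astype(np.uint8)
n,l,s,ce=cv2.connectedComponentsWithStats(m)
for i in range(1,n):
    if s[i,4]>60: print(s[i,4],ce[i],plane(c,[ce[i]],36.5)[0].round(1),bydepth(c,[ce[i]])[0].round(1))
```

```text
310 [402.91612903  24.74516129] [344.1 130.   36.5] [338.5 134.9  10.3]
215 [417.70697674  65.09767442] [366.4 146.6  36.5] [366.5 146.4  37.1]
166 [120.40361446 182.92771084] [490.2 -48.8  36.5] [489.9 -48.4  37.3]
111 [314.02702703 190.91891892] [467.8  94.5  36.5] [467.6  94.5  37. ]
```

Call:
arm_command --pt "0 1 -2 40 0" --pt "0 1 -2 80 0" --pt "0 1 -2 100 0" --pt "0 1 -2 106 0" --pt "0 1 -2 106 0" --pt "0 1 -2 106 0"

```text
time_s: 2.55
position: [469.3, 93.9, 45.2]
tool_rot: [0.001, -0.097, 0.995, 0.0]
ft_force: [0.1, 0.1, 0.1]
opening: -0.3
finger_force: 0.0
```

Call:
arm_command --pt "0 0 0 2 0" --pt "0 0 0 4 0" --pt "0 0 0 4 0" --pt "0 0 0 4 0"

```text
time_s: 3.05
position: [468.6, 93.4, 40.3]
tool_rot: [-0.0, -0.097, 0.995, 0.0]
ft_force: [0.3, -0.5, 0.0]
opening: -0.0
finger_force: 0.0
```

Run:
```python
from h import *
s=r.sense(); print(s["position"],s["ft_force"]); print(togo([468,94.8,37]))
```

```text
[468.60837628  93.43900347  40.30808241] [ 0.26590367 -0.45423359  0.0102667 ]
(array([0.3, 1.5, 3.3]), 0)
```

Call:
arm_command --pt "0 0 1 2 0" --pt "0 0 1 2 0" --pt "0 0 1 2 0"

```text
time_s: 3.42
position: [468.4, 94.5, 38.2]
tool_rot: [-0.0, -0.097, 0.995, -0.0]
ft_force: [0.2, -0.1, -0.4]
opening: -0.1
finger_force: 0.0
```

Call:
arm_command --pt "0 0 0 1 0" --pt "0 0 0 1 0" --pt "0 0 0 1 0"

```text
time_s: 3.8
position: [468.4, 94.5, 37.3]
tool_rot: [0.0, -0.097, 0.995, 0.0]
ft_force: [-0.2, 0.1, 0.1]
opening: -0.1
finger_force: 0.0
```

Call:
arm_command --pt "0 0 0 1 0" --pt "0 0 0 1 0" --pt "0 0 0 1 0"

```text
time_s: 4.18
position: [468.4, 94.5, 36.3]
tool_rot: [0.0, -0.097, 0.995, 0.0]
ft_force: [-0.1, 0.1, 0.9]
opening: -0.1
finger_force: 0.4
```

Call:
arm_command --pt "0 0 0 1 0" --pt "0 0 0 1 0" --pt "0 0 0 1 0"

```text
time_s: 4.55
position: [468.4, 94.5, 35.3]
tool_rot: [-0.0, -0.097, 0.995, 0.0]
ft_force: [-0.1, -1.6, 1.6]
opening: -0.3
finger_force: 0.9
```

Call:
arm_command --pt "0 0 0 1 0" --pt "0 0 0 1 0" --pt "0 0 0 1 0"

```text
time_s: 4.92
position: [468.4, 94.5, 34.3]
tool_rot: [0.0, -0.097, 0.995, 0.0]
ft_force: [-0.9, -0.8, 3.5]
opening: 0.2
finger_force: 1.4
```

Call:
arm_command --pt "0 0 0 1 0" --pt "0 0 0 1 0" --pt "0 0 0 1 0"

```text
time_s: 5.3
position: [468.4, 94.5, 33.3]
tool_rot: [-0.0, -0.097, 0.995, 0.0]
ft_force: [-0.9, -0.1, 4.0]
opening: 0.1
finger_force: 1.8
```

Call:
arm_command --pt "0 0 0 1 0" --pt "0 0 0 1 0" --pt "0 0 0 1 0"

```text
time_s: 5.68
position: [468.4, 94.4, 32.3]
tool_rot: [-0.0, -0.097, 0.995, 0.0]
ft_force: [-1.6, -0.6, 4.0]
opening: -0.1
finger_force: 2.3
```

Call:
arm_command --pt "0 0 0 0 0"

```text
time_s: 5.8
position: [468.4, 94.5, 32.3]
tool_rot: [-0.0, -0.097, 0.995, 0.0]
ft_force: [-1.9, -1.4, 4.2]
opening: -0.1
finger_force: 2.3
```

Call:
arm_command --pt "0 0 0 1 0" --pt "0 0 0 1 0" --pt "0 0 0 1 0"

```text
time_s: 6.18
position: [468.4, 94.5, 31.3]
tool_rot: [-0.0, -0.097, 0.995, 0.0]
ft_force: [-2.2, -1.4, 5.6]
opening: 0.1
finger_force: 2.8
```

Call:
arm_command --pt "0 0 0 0.5 0" --pt "0 0 0 0.5 0" --pt "0 0 0 0.5 0"

```text
time_s: 6.55
position: [468.4, 94.4, 30.9]
tool_rot: [-0.0, -0.097, 0.995, 0.0]
ft_force: [-2.3, -0.3, 5.6]
opening: -0.2
finger_force: 3.0
```

Call:
arm_command --pt "0 0 0 0.5 0" --pt "0 0 0 0.5 0" --pt "0 0 0 0.5 0"

```text
time_s: 6.92
position: [468.4, 94.4, 30.4]
tool_rot: [-0.0, -0.097, 0.995, 0.0]
ft_force: [-1.9, -0.8, 7.1]
opening: -0.0
finger_force: 3.2
```

Call:
arm_command --pt "0 0 0 0.5 0" --pt "0 0 0 0.5 0" --pt "0 0 0 0.5 0"

```text
time_s: 7.3
position: [468.4, 94.5, 29.9]
tool_rot: [0.0, -0.097, 0.995, 0.0]
ft_force: [-2.5, -0.1, 7.1]
opening: -0.3
finger_force: 3.4
```

Call:
arm_command --pt "0 0 0 0.5 0" --pt "0 0 0 0.5 0" --pt "0 0 0 0.5 0"

```text
time_s: 7.68
position: [468.4, 94.4, 29.4]
tool_rot: [-0.0, -0.097, 0.995, 0.0]
ft_force: [-2.4, -1.3, 7.0]
opening: -0.1
finger_force: 3.7
```

Call:
arm_command --pt "0 0 0 0.5 0" --pt "0 0 0 0.5 0" --pt "0 0 0 0.5 0"

```text
time_s: 8.05
position: [468.4, 94.5, 29.0]
tool_rot: [0.0, -0.097, 0.995, 0.0]
ft_force: [-2.8, -0.2, 7.9]
opening: 0.0
finger_force: 3.9
```

Call:
arm_command --pt "0 0 0 0.5 0" --pt "0 0 0 0.5 0" --pt "0 0 0 0.5 0"

```text
time_s: 8.43
position: [468.4, 94.5, 28.5]
tool_rot: [0.0, -0.097, 0.995, 0.0]
ft_force: [-2.3, -2.0, 8.1]
opening: 0.2
finger_force: 4.1
```

Call:
arm_command --pt "0 0 0 0.5 0" --pt "0 0 0 0.5 0" --pt "0 0 0 0.5 0"

```text
time_s: 8.8
position: [468.4, 94.5, 28.1]
tool_rot: [0.0, -0.097, 0.995, 0.0]
ft_force: [-2.7, -0.5, 8.7]
opening: 0.3
finger_force: 4.8
```

Call:
arm_command --pt "0 0 0 0.5 0" --pt "0 0 0 0.5 0" --pt "0 0 0 0.5 0" --pt "0 0 0 0.5 0"

```text
time_s: 9.3
position: [468.5, 94.5, 27.8]
tool_rot: [0.0, -0.097, 0.995, 0.0]
ft_force: [-4.0, -0.6, 12.6]
opening: -0.1
finger_force: 6.1
```

Unit 1 grew at about 1.0 N/mm, met its stop at about 8.7 mm and held 12.6 N, so it is sound. Next is unit 2.

Call:
arm_command --pt "0 0 0 0 0" --pt "0 0 0 -20 0" --pt "0 0 0 -40 0" --pt "0 3 -55 -45 0" --pt "0 6 -105 -45 0" --pt "0 6 -145 -45 0" --pt "0 6 -145 -40 0" --pt "0 6 -145 -25 0" --pt "0 6 -145 -14 0" --pt "0 6 -145 -14 0"

```text
time_s: 10.55
position: [489.5, -47.9, 39.9]
tool_rot: [-0.001, -0.098, 0.995, 0.0]
ft_force: [-0.9, 0.0, 0.5]
opening: -0.0
finger_force: 0.0
```

Call:
arm_command --pt "0 0 0 0 0" --pt "0 0 0 0 0" --pt "0 0 0 0 0"

```text
time_s: 10.92
position: [490.8, -48.9, 41.6]
tool_rot: [0.0, -0.097, 0.995, -0.0]
ft_force: [0.2, -1.3, 0.5]
opening: -0.2
finger_force: 0.0
```

Run:
```python
from h import *
s=r.sense(); print(s["position"],s["ft_force"]); print(togo([490.2,-48.8,37]))
```

```text
[490.75603215 -48.90577164  41.61799585] [ 0.17328222 -1.25151497  0.48315466]
(array([0.5, 0.2, 4.6]), 0)
```

Positioned. Stepping down to about 4.6 mm of travel.

Call:
arm_command --pt "0 0.5 0 4 0" --pt "0 0.5 0 4.5 0" --pt "0 0.5 0 4.5 0" --pt "0 0.5 0 4.5 0"

```text
time_s: 11.42
position: [490.0, -49.1, 36.8]
tool_rot: [-0.0, -0.097, 0.995, 0.0]
ft_force: [0.7, -0.4, -1.0]
opening: 0.4
finger_force: 0.1
```

Call:
arm_command --pt "0 0 0 1 0" --pt "0 0 0 1 0" --pt "0 0 0 1 0"

```text
time_s: 11.8
position: [490.1, -49.1, 35.8]
tool_rot: [0.0, -0.097, 0.995, 0.0]
ft_force: [0.0, 0.4, 0.2]
opening: -0.1
finger_force: 0.3
```

Call:
arm_command --pt "0 0 0 1 0" --pt "0 0 0 1 0" --pt "0 0 0 1 0"

```text
time_s: 12.18
position: [490.0, -49.1, 34.8]
tool_rot: [-0.0, -0.097, 0.995, 0.0]
ft_force: [-0.7, 0.1, 1.1]
opening: 0.2
finger_force: 0.6
```

Call:
arm_command --pt "0 0 0 1 0" --pt "0 0 0 1 0" --pt "0 0 0 1 0"

```text
time_s: 12.55
position: [490.0, -49.1, 33.8]
tool_rot: [-0.0, -0.097, 0.995, 0.0]
ft_force: [-1.2, -0.0, 2.2]
opening: 0.1
finger_force: 0.8
```

Call:
arm_command --pt "0 0 0 1 0" --pt "0 0 0 1 0" --pt "0 0 0 1 0"

```text
time_s: 12.92
position: [490.0, -49.1, 32.8]
tool_rot: [-0.0, -0.097, 0.995, 0.0]
ft_force: [-1.6, 0.3, 1.3]
opening: 0.6
finger_force: 1.1
```

Call:
arm_command --pt "0 0 0 0.5 0" --pt "0 0 0 0.5 0" --pt "0 0 0 0.5 0"

```text
time_s: 13.3
position: [490.0, -49.1, 32.3]
tool_rot: [-0.0, -0.097, 0.995, 0.0]
ft_force: [-1.3, -0.1, 2.8]
opening: -0.0
finger_force: 1.2
```

Slope is about 0.5 N/mm, so this is the soft one. I'll continue to the stop to confirm.

Call:
arm_command --pt "0 0 0 1 0" --pt "0 0 0 1 0" --pt "0 0 0 1 0"

```text
time_s: 13.68
position: [490.0, -49.1, 31.3]
tool_rot: [-0.0, -0.097, 0.995, 0.0]
ft_force: [-1.4, -0.0, 2.3]
opening: -0.2
finger_force: 1.4
```

Call:
arm_command --pt "0 0 0 0.5 0" --pt "0 0 0 0.5 0" --pt "0 0 0 0.5 0"

```text
time_s: 14.05
position: [490.0, -49.1, 30.8]
tool_rot: [-0.0, -0.097, 0.995, 0.0]
ft_force: [-2.0, -0.5, 3.6]
opening: 0.3
finger_force: 1.5
```

Call:
arm_command --pt "0 0 0 1 0" --pt "0 0 0 1 0" --pt "0 0 0 1 0"

```text
time_s: 14.42
position: [490.0, -49.1, 30.0]
tool_rot: [0.0, -0.097, 0.995, 0.0]
ft_force: [-3.2, -0.3, 6.5]
opening: 0.0
finger_force: 3.4
```

Call:
arm_command --pt "0 0 0 0.5 0" --pt "0 0 0 0.5 0" --pt "0 0 0 0.5 0"

```text
time_s: 14.8
position: [490.1, -49.1, 29.7]
tool_rot: [0.0, -0.097, 0.995, 0.0]
ft_force: [-3.3, -0.4, 8.5]
opening: 0.5
finger_force: 4.5
```

Call:
arm_command --pt "0 0 0 0.7 0" --pt "0 0 0 0.7 0" --pt "0 0 0 0.7 0" --pt "0 0 0 0.7 0" --pt "0 0 0 0.7 0"

```text
time_s: 15.42
position: [490.1, -49.1, 29.2]
tool_rot: [0.0, -0.097, 0.995, 0.0]
ft_force: [-4.1, -0.4, 12.1]
opening: 0.1
finger_force: 6.2
```

Unit 2's leaf took about 3.2 N at 6.4 mm (0.5 N/mm), against 1.0 N/mm for unit 1. Unit 2 is therefore the soft one. Lifting, opening and moving over its clamp block.

Call:
arm_command --pt "0 0 0 -30 0" --pt "0 0 0 -70 0" --pt "85 0 0 -100 0.09" --pt "85 -45 -8 -100 0.18" --pt "85 -89 -17 -100 0.18" --pt "85 -89 -17 -100 0.18" --pt "85 -89 -17 -100 0.18" --pt "85 -89 -17 -100 0.18"

```text
time_s: 16.42
position: [579.7, -48.7, 128.4]
tool_rot: [-0.0, -0.007, 1.0, 0.0]
ft_force: [-0.7, -0.0, -0.3]
opening: 84.8
finger_force: 0.0
```

Run:
```python
from h import *
c=cam("wrist"); save(c,"w2"); s=r.sense(); print(s["position"],s["tool_rot"],s["opening"],togo([581,-48.2,60],[1,0.012]))
h=cv2.cvtColor(c["pixels"],cv2.COLOR_RGB2HSV)
m=((h[...,0]>12)&(h[...,0]<26)&(h[...,1]>120)&(h[...,2]>120)).astype(np.uint8)
n,l,st,ce=cv2.connectedComponentsWithStats(m)
for i in range(1,n):
    if st[i,4]>60: print(st[i,4],ce[i],plane(c,[ce[i]],36.5)[0].round(1),bydepth(c,[ce[i]])[0].round(1))
```

```text
[579.81330533 -48.68010676 128.57352934] [-2.18706620e-04 -6.96569648e-03  9.99975713e-01  7.24815790e-05] 84.90450143201056 (array([-1.2,  0.5, 68.6]), np.float64(0.002))
280 [554.33928571  29.58571429] [468.2  93.9  36.5] [468.5  92.8  38.2]
273 [16.44322344 63.03663004] [ 492.5 -237.8   36.5] [ 492.5 -237.7   36.6]
238 [317.92436975  65.22268908] [490.9 -49.9  36.5] [490.9 -49.9  37.1]
```

View pics/w2.png

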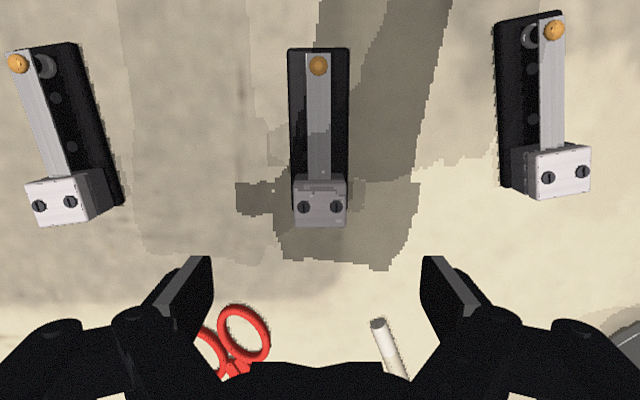

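The wrist view shows unit 2's button at (318,65) and its clamp block at (320,203), aligned between the fingers. Measuring the block from depth.

Run:
```python
from h import *
c=cam("wrist"); v,u=np.mgrid[150:245,270:370]; uv=np.c_[u.ravel(),v.ravel()]; P=bydepth(c,uv)
q=P[(P[:,2]>41)&(P[:,2]<48)]; print(len(q),cv2.minAreaRect(q[:,:2].astype(np.float32)),q.mean(0))
print(togo([581,-49,16],[1,0.012]))
```

```text
2372 ((580.1111450195312, -47.26791763305664), (31.826072692871094, 36.09703826904297), 1.16800856590271) [579.42775734 -47.26680496  44.31678878]
(array([ -1. ,  -0.4, 112.7]), np.float64(0.002))
```

Call:
arm_command --pt "85 0 1 40 0" --pt "85 0 1 75 0" --pt "85 0 1 95 0" --pt "85 0 1 106 0" --pt "85 0 1 112 0" --pt "85 0 1 112 0" --pt "85 0 1 112 0" --newtons 60

```text
time_s: 17.4
position: [581.2, -47.6, 17.4]
tool_rot: [0.001, -0.007, 1.0, 0.0]
ft_force: [-0.5, 0.7, 0.2]
opening: 84.9
finger_force: 0.0
```

Call:
arm_command --pt "30 0 0 0 0" --pt "30 0 0 0 0" --pt "30 0 0 0 0" --pt "30 0 0 0 0" --pt "30 0 0 0 0" --pt "30 0 0 0 0" --pt "30 0 0 0 0" --pt "30 0 0 0 0" --newtons 60

```text
time_s: 18.4
position: [581.0, -47.5, 17.0]
tool_rot: [0.0, -0.007, 1.0, 0.0]
ft_force: [0.2, 0.9, 5.0]
opening: 35.0
finger_force: 61.1
```

Call:
arm_command --pt "30 0 0 -10 0" --pt "30 0 0 -30 0" --pt "30 0 0 -60 0" --pt "30 0 0 -90 0" --pt "30 0 0 -105 0" --pt "30 0 0 -105 0"

```text
time_s: 19.15
position: [580.9, -47.6, 122.2]
tool_rot: [0.001, -0.007, 1.0, 0.0]
ft_force: [-0.3, -0.8, -4.9]
opening: 35.0
finger_force: 60.5
```

Call:
arm_command --pt "30 3 20 0 0" --pt "30 9 60 0 0" --pt "30 16 110 0 0" --pt "30 23 160 0 0" --pt "30 30 210 0 0.02" --pt "30 37 260 0 0.04" --pt "30 44 310 0 0.06" --pt "30 51 355 0 0.08" --pt "30 56 385 0 0.08" --pt "30 58 403 0 0.08"

```text
time_s: 20.4
position: [514.4, 357.1, 119.9]
tool_rot: [-0.001, 0.031, 1.0, -0.0]
ft_force: [-0.0, 0.2, -4.1]
opening: 34.7
finger_force: 60.7
```

Call:
arm_command --pt "30 0 0 0 0" --pt "30 0 0 0 0" --pt "30 0 0 0 0"

```text
time_s: 20.78
position: [517.6, 352.7, 121.6]
tool_rot: [0.0, 0.034, 0.999, -0.0]
ft_force: [1.2, -0.1, -4.7]
opening: 35.1
finger_force: 60.7
```

Run:
```python
from h import *
c=cam("wrist"); save(c,"w3"); s=r.sense(); print(s["position"],s["tool_rot"],togo([517.5,355,21],[1,-0.06]))
h=cv2.cvtColor(c["pixels"],cv2.COLOR_RGB2HSV)
c2=cam("top"); h=cv2.cvtColor(c2["pixels"],cv2.COLOR_RGB2HSV); save(c2,"t3")
```

```text
[517.56226128 352.99771369 121.70345969] [ 1.08484864e-04  3.40029383e-02  9.99421707e-01 -2.00493620e-04] (array([  0.2,   2. , 100.7]), np.float64(-0.008))
```

View pics/w3.png

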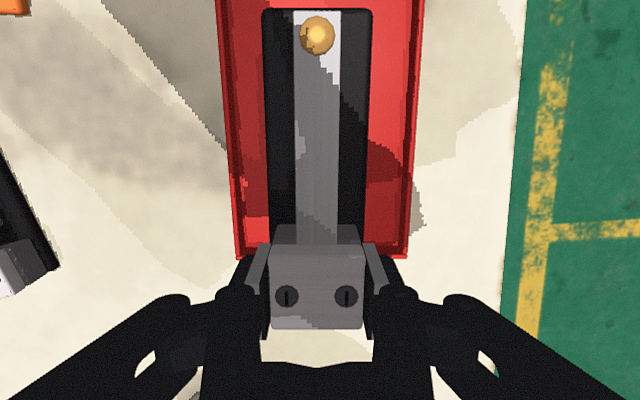

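The unit is held level over the tray, with its button at (317,35). The tray's far edge is at row 255, running from (237,257) to (407,257).

Run:
```python
from h import *
c=cam("wrist"); print(plane(c,[[237,257],[407,257],[322,257],[216,3],[424,3]],22).round(1))
```

```text
[[559.9 289.7  22. ]
 [568.4 417.5  22. ]
 [564.1 353.6  22. ]
 [388.3 299.   22. ]
 [396.8 427.   22. ]]
```

Call:
arm_command --pt "30 0 2 30 0" --pt "30 0 2 60 0" --pt "30 0 2 80 0" --pt "30 0 2 85 0" --pt "30 0 2 85 0" --pt "30 0 2 85 0"

```text
time_s: 21.68
position: [517.8, 357.0, 37.7]
tool_rot: [0.001, 0.033, 0.999, 0.001]
ft_force: [0.4, 0.3, -4.7]
opening: 35.1
finger_force: 60.6
```

Call:
arm_command --pt "30 0 0 6 0" --pt "30 0 0 11 0" --pt "30 0 0 14 0" --pt "30 0 0 14 0" --pt "30 0 0 14 0"

```text
time_s: 22.3
position: [517.1, 356.6, 22.6]
tool_rot: [0.0, 0.033, 0.999, 0.0]
ft_force: [0.1, -0.2, -4.9]
opening: 35.4
finger_force: 60.6
```

Call:
arm_command --pt "30 0 0 1 0" --pt "30 0 0 1 0" --pt "30 0 0 1 0"

```text
time_s: 22.68
position: [517.1, 356.6, 21.7]
tool_rot: [0.0, 0.033, 0.999, 0.0]
ft_force: [-0.6, 0.4, -4.3]
opening: 35.0
finger_force: 60.6
```

Call:
arm_command --pt "30 0 0 1 0" --pt "30 0 0 1 0" --pt "30 0 0 1 0"

```text
time_s: 23.05
position: [517.1, 356.6, 21.1]
tool_rot: [0.0, 0.033, 0.999, 0.0]
ft_force: [-1.7, -1.4, 3.0]
opening: 35.3
finger_force: 61.5
```

Contact with the tray floor. Releasing gently and retreating upward.

Call:
arm_command --pt "45 0 0 0 0" --pt "60 0 0 0 0" --pt "75 0 0 0 0" --pt "75 0 0 0 0" --pt "75 0 0 0 0"

```text
time_s: 23.68
position: [517.1, 356.5, 20.6]
tool_rot: [0.0, 0.033, 0.999, 0.0]
ft_force: [0.1, 0.3, -0.3]
opening: 75.2
finger_force: 0.0
```

Call:
arm_command --pt "75 0 0 -15 0" --pt "75 0 0 -40 0" --pt "75 0 0 -80 0" --pt "75 0 0 -130 0" --pt "75 -20 0 -170 0" --pt "75 -60 0 -180 0" --pt "75 -60 0 -180 0" --pt "75 -60 0 -180 0"

```text
time_s: 24.68
position: [576.2, 352.5, 200.7]
tool_rot: [-0.0, 0.033, 0.999, -0.0]
ft_force: [-0.4, 0.1, -0.3]
opening: 74.9
finger_force: 0.0
```

Run:
```python
from h import *
c=cam("wrist"); save(c,"w4"); s=r.sense(); print(s["position"],s["ft_force"],s["opening"])
h=cv2.cvtColor(c["pixels"],cv2.COLOR_RGB2HSV)
m=((h[...,0]>12)&(h[...,0]<26)&(h[...,1]>120)&(h[...,2]>120)).astype(np.uint8)
n,l,st,ce=cv2.connectedComponentsWithStats(m)
for i in range(1,n):
    if st[i,4]>40: print(st[i,4],ce[i],plane(c,[ce[i]],41)[0].round(1),bydepth(c,[ce[i]])[0].round(1))
```

```text
[575.75661604 352.81301327 200.3803217 ] [ 0.45740698 -0.12240845 -0.19954757] 74.8882139594326
171 [534.43274854  64.47368421] [493.4 533.2  41. ] [ 462.  1011.7 -775.8]
46 [ 1.47826087 70.56521739] [470.2 103.7  41. ] [469.7 100.2  36.8]
113 [540.81415929  81.08849558] [506.5 539.7  41. ] [ 510.8 1038.1 -779.3]
473 [533.11205074 118.89006342] [536.6 536.7  41. ] [ 622.3 1027.3 -780.2]
302 [528.34768212 168.98675497] [579.5 537.1  41. ] [ 781.2 1027.6 -778. ]
68 [522.13235294 155.42647059] [567.1 530.5  41. ] [ 735.2 1002.8 -777.5]
417 [529.34052758 210.87290168] [618.5 542.   41. ] [ 924.6 1044.1 -775.6]
552 [620.3442029  203.01811594] [616.3 622.9  41. ] [ 917.8 1346.3 -778.8]
46 [549.67391304 202.2173913 ] [611.4 559.3  41. ] [ 900.2 1111.6 -780.4]
1752 [517.17522831 277.71118721] [685.7 537.3  41. ] [1176.2 1029.9 -780.4]
258 [503.90310078 392.6744186 ] [822.6 536.1  41. ] [1678.4 1021.8 -774.4]
```

View pics/w4.png

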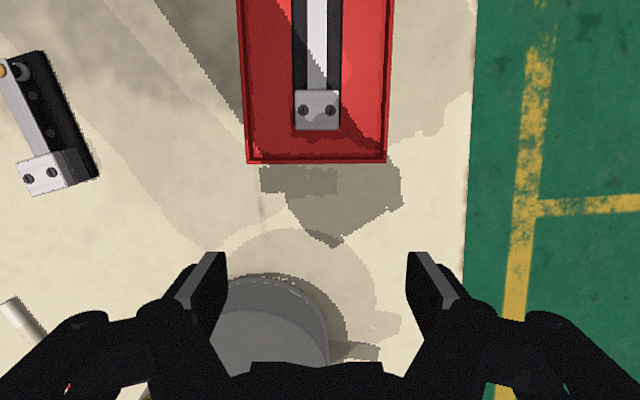

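The unit lies flat within the tray walls, its clamp at (317,110). A tall jar stands under the hand, so I'll back off from it and do a final check from above.

Call:
arm_command --pt "75 30 20 -20 0" --pt "75 80 60 -40 0" --pt "75 120 120 -40 0" --pt "75 140 170 -40 0" --pt "75 140 170 -40 0" --pt "75 140 170 -40 0" --pt "75 140 170 -40 0"

```text
time_s: 25.6
position: [449.4, 529.7, 240.6]
tool_rot: [0.0, 0.034, 0.999, -0.001]
ft_force: [0.5, -0.5, 0.2]
opening: 74.8
finger_force: 0.0
```

Run:
```python
from h import *
c=cam("top"); save(c,"t4"); s=r.sense(); print(s["time_s"],s["position"],s["ft_force"])
v,u=np.mgrid[160:290,165:510]; uv=np.c_[u.ravel(),v.ravel()]; P=bydepth(c,uv)
m=((P[:,2]>36)&(P[:,2]<60)).reshape(130,345).astype(np.uint8); n,l,st,ce=cv2.connectedComponentsWithStats(m)
for i in range(1,n):
    if 60<st[i,4]<400: print(ce[i]+[165,160],st[i,4],P.reshape(130,345,3)[l==i].mean(0).round(1))
```

```text
25.65 [449.56602597 529.70064489 240.74741803] [-0.41351203  0.41976334 -0.73240189]
[396.26712329 175.0890411 ] 146 [ 581.8 -225.4   44.3]
[277.47887324 183.04929577] 142 [557.  112.6  44.3]
[192.14619883 197.02339181] 171 [515.3 354.1  47.5]
[190.65882353 219.25882353] 85 [452.6 359.2  39. ]
[486.26415094 217.0754717 ] 106 [ 463.5 -479.6   45.4]
[260.60402685 281.4966443 ] 149 [278.4 156.3  43.9]
```

View pics/t4.png

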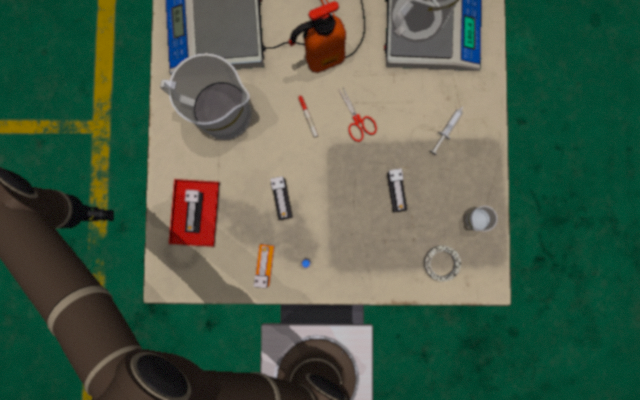

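The top view shows the soft unit inside the tray at (193,210). The other two units at (282,198) and (397,190) and the beaker at (480,219) have not moved, and the arm is clear.

```bash
python3 -c "
from bench import r
print(r.sign_off())"
```

```text
the job is handed in; nothing more can be done
None
```

The soft unit (the middle one, about 0.5 N/mm to its stop, against about 1.0 N/mm for the left one) now lies flat and upright in the red tray, the other two units and the beaker are where they stood, and the job is handed in at about 26 s; I did not press the right-hand unit, as the middle one was already clearly soft.

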